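Return the read tube to its rack and show the next one to the code scanner

TASK

A tasting set of metal tubes is being checked at the code scanner. The blue-capped tube has been read and stands on the table: put it back all the way down in the empty hole of the walnut rack and let go of it; then draw the red-capped tube out of the rack, turn it so that the code on its base squarely faces the middle of the scanner's window from about 5 cm away, and finish while still holding it there, motionless, with nothing but the gripper touching it. Do not tilt or shift the scanner, and leave the other tubes and the other things on the table where they are.

Things in the scene. Friction and masses are not known exactly. Their poses are not given: they have to be found in the camera images.
- tube_blue: Aluminium tube with blue screw cap, 28 mm in diameter over its whole length (cap included), 132 mm long, about 90 g, rigid. It starts standing free on the table. Origin: centre of its flat base; z runs along the tube to the cap. The cap is the top 34 mm; the foot's edge is bevelled by 2 mm.
- tube_red: Same kind of tube with a red cap, standing in one of the rack's holes. Origin: centre of its base; z runs along the tube to the cap.
- tube_red_base (a point): Centre of the red-capped tube's flat base, where the square code is stuck (white disc with black squares); z runs from the base to the cap, so the code looks along -z.
- tube_yellow: Same kind of tube with a yellow cap, standing in the rack; stays there. Origin: centre of its base, z to the cap.
- tube_green: Same kind of tube with a green cap, standing in the rack; stays there. Origin: centre of its base, z to the cap.
- tube_black: Same kind of tube with a black cap, standing in the rack; stays there. Origin: centre of its base, z to the cap.
- rack: Walnut block, fixed to the table, 64 mm (its x) by 250 mm (its y) and 60 mm high, on a plinth 78 x 262 mm, 12 mm high. Five vertical blind holes in one row along its y, 48 mm apart, 30.5 mm wide, 40 mm deep, with 2 mm bevels at the mouth. Seated tubes stand 92 mm out of the top, their base 20 mm above the table. Origin: centre of the underside, z up.
- hole3 (a point): Centre of the mouth of the one empty hole, level with the rack's top (60 mm above the table; the hole's floor is 40 mm below); z up, y along the row of holes.
- scanner: Hands-free code scanner: round weighted foot of 108 mm diameter, fixed to the table, a short neck, and a black head (74 x 84 x 46 mm) in a yoke, 118 mm above the table, that tilts on a stiff hinge. Highest point about 190 mm above the table. Origin: centre of the foot's underside; its front looks along -x of this frame. The body frame does not tilt with the head.
- scanner_window (a point): Centre of the scanner's window, a dark pane with a round lens in the middle, on the front of the head about 150 mm above the table. z points straight out of the window, obliquely up (35 to 53 degrees from vertical, it varies) and over the table towards the left and the robot; y is level, across the window. The head's pane and bezel reach 37 mm along x and 42 mm along y from here.
- mug: Red mug, 82 x 112 x 94 mm, at the back left; stays. Origin: near the centre of its underside, z up.
- orange_sachet_2: Orange flat packet, 100 x 141 x 24 mm, lying at the back; stays. Origin: near the centre of its underside.
- gift_tags: Bundle of brown paper tags, 57 x 128 x 13 mm, lying on the left; stays. Origin: near the centre of its underside.

How it is judged:
By the outcome, as a careful person would: the job done as asked, in the order asked, and still so for the second after the job is handed in, while the arm keeps its last pose, push and grip.
It also fails if it takes over 61 s, if anything falls off the work surface, if the arm or the gripper's body presses on something with over 40 N, if the wrist force passes 120 N, or if a joint passes its speed limit or range.

ROBOT

A 7-joint arm with a two-finger parallel gripper is mounted at the origin on the work surface; the furniture and walls round the work are solid. World frame = base frame: x ahead of the robot, y to its left, z up, the work surface at z = 0. Lengths are in m, angles in rad, forces in N, time in s.
With the tool pointing down it reaches from about 0.4 to 0.9 m from the base axis. Payload 5.6 kg.
Tool frame: the origin (TCP) lies midway between the tips of the shut fingers; the grasp point (between the pads) lies 19 mm behind it; z points along the fingers, y is the line along which they close (so a half turn about z gives the same grasp; the last joint's range is limited). The gripper opens to 92 mm and grips with 3 to 60 N. Pads are 20 mm wide; open, the fingers measure 128 mm over their backs; the gripper's body (75 mm by 189 mm) begins 69 mm behind the grasp point.
Start: joints at [-1.301, 0.468, -0.012, 1.603, 0.006, 1.071, -0.056], TCP at [0.2, 0.618, 0.215] pointing down, gripper open.
Joint ranges: [-2.53, 2.53], [-0.31, 2.02], [-1.57, 1.55], [0.28, 2.44], [-1.29, 4.43], [0.15, 1.84], [-2.92, 2.92]. Speed limits (rad/s): [2.57, 2.57, 3.14, 3.14, 3.14, 3.14, 3.14].

INTERFACE

Orientations are given as a 3x3 rotation matrix whose columns are the frame's x, y, z axes.
In Python, from station import env, kinematics, read_camera, camera_info gives the robot as it stands (env), with the cameras as plain functions and the kinematics (kinematics). Calls block until the motion is done:
- env.reach(position, orientation): joint-space move of the TCP to a pose.
- env.movel(position, frame=None, rate=0.15): straight line of the TCP; frame=None keeps the orientation; rate is the mean speed in m/s.
- env.goto_joints(angles): joint-space move.
- env.release() and env.grasp(squeeze=None): open the fingers fully, or close them until they stop; squeeze is the grip in N (None keeps the last).
- env.pause(seconds).
- kinematics.inverse_kinematics(position, orientation): joint angles nearest the present ones, or None.
- read_camera(name): name is "scene" or "top"; returns (picture, depth): 480x640x3 uint8, red, green, blue; 480x640 float32, m along the optical axis (not along the pixel's ray), 0 where there is no reading.
- camera_info(name): a dict with "intrinsics" (3x3 intrinsics, pixels), "eye" and "rotation" of the camera in the world. Camera axes: x right, y up, looking along -z (the intrinsics and any distortion apply to the point x, -y, -z); pixel columns grow to the right and rows downward; lengths in m; the calibration is good to about 2 mm. A picture is of the moment at which its call begins. camera_info takes no time and is no camera call.
A pose or a line that the arm cannot do raises env.PlanningError and nothing moves.
- env.finish_job(): hands the job in; it is judged then, once.
Readings, each from a call of its own:
- env.read_t(): time.
- env.read_joint_positions(): joint angles.
- env.read_joint_velocities(): joint speeds.
- env.read_tau(): joint torques, N m.
- env.read_ee_pos(): TCP position.
- env.read_tcp_rot(): TCP orientation.
- env.read_wrist_force(): force on the tool from outside, world axes, zero at the start.
- env.read_moment(): the same for the moment, N m.
- env.read_gripper_width(): finger opening in m.
- env.read_grasp_force(): force on a finger pad.
Only numpy, scipy, OpenCV 4.12 (cv2) and the standard library are available. Lean on these libraries where they do the work, as an engineer would, in place of code of your own. Each camera call takes 0.05 s, during which the arm holds its last target. There are 200 camera calls.

## Working session

There is one attempt and no reset: what is moved stays moved. The work goes in short steps, each a Python script; the robot and the scene stay as the last script left them, time stands still between calls to the robot, and variables do not carry over. Pictures are saved under pics/ and viewed, at most 10 in all, crops included, and the job is handed in when it is done.

```bash
ls; mkdir -p pics
python3 - <<'E'
from station import env, kinematics, read_camera, camera_info
import cv2,numpy as np
np.set_printoptions(precision=4,suppress=True)
for n in("scene","top"):
    p,d=read_camera(n); cv2.imwrite(f"pics/{n}0.png",p[:,:,::-1]); np.savez(f"pics/{n}0.npz",p=p,d=d)
    print(n,camera_info(n))
print(env.read_t(),env.read_ee_pos(),env.read_tcp_rot(),env.read_gripper_width())
E
```

```text
pics
station.py
scene {'intrinsics': array([[517.139 ,   0.    , 325.5888],
       [  0.    , 517.139 , 226.5623],
       [  0.    ,   0.    ,   1.    ]]), 'eye': array([ 0.1839, -0.6283,  0.5404]), 'rotation': array([[ 0.899 ,  0.1808, -0.399 ],
       [-0.4376,  0.4087, -0.8009],
       [ 0.0182,  0.8946,  0.4465]])}
top {'intrinsics': array([[446.5121,   0.    , 324.155 ],
       [  0.    , 446.5121, 228.4551],
       [  0.    ,   0.    ,   1.    ]]), 'eye': array([0.4515, 0.1484, 1.0266]), 'rotation': array([[-0.0065,  0.9926, -0.1209],
       [-0.9994, -0.0023,  0.0345],
       [ 0.034 ,  0.1211,  0.9921]])}
0.1 [0.1999 0.6179 0.2137] [[-0.9514  0.3078 -0.0004]
 [ 0.3078  0.9514 -0.0015]
 [-0.0001 -0.0016 -1.    ]] 0.091732239043715
```

View pics/scene0.png

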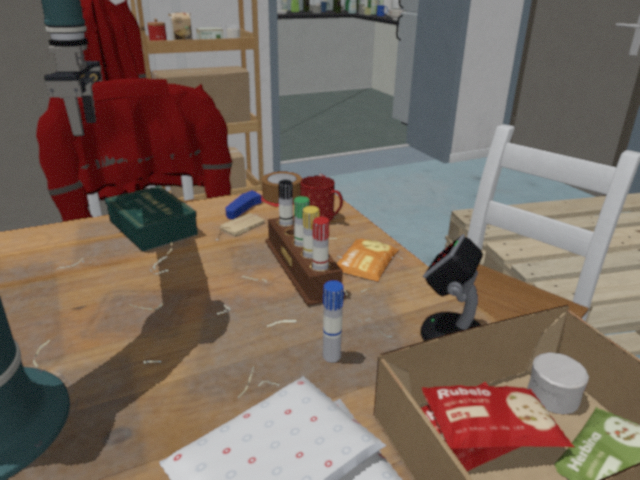

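View pics/top0.png

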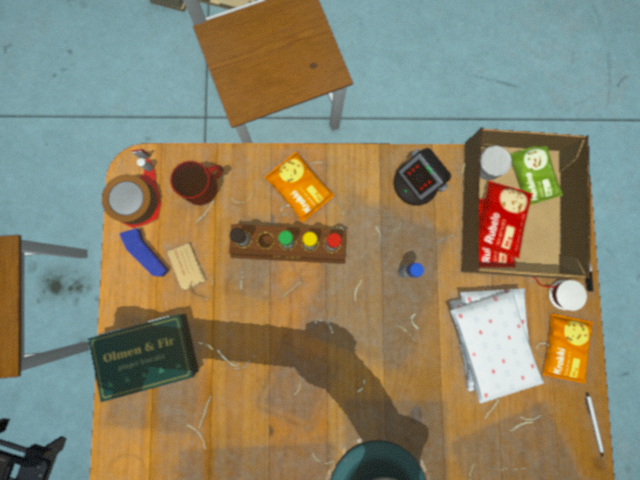

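The scene picture shows the blue tube at about (332,320), the rack row from (287,205) to (320,245) and the scanner at (455,265). In the top picture, the caps are black (240,236), green (286,238), yellow (310,239) and red (333,240). The empty hole is at (265,240), blue is at (414,270) and the scanner head is at (422,177).

```bash
cat > h.py <<'E'
import numpy as np,cv2
from station import env, kinematics, read_camera, camera_info
np.set_printoptions(precision=4,suppress=True)
def ray(n,uv):
    c=camera_info(n);K=c["intrinsics"];uv=np.atleast_2d(uv).astype(float)
    d=np.c_[(uv[:,0]-K[0,2])/K[0,0],-(uv[:,1]-K[1,2])/K[1,1],-np.ones(len(uv))]
    return c["eye"],d@c["rotation"].T     # scale = depth
def onplane(n,uv,z):
    e,d=ray(n,uv);return e+d*((z-e[2])/d[:,2:])
def cloud(n,D,m):
    v,u=np.nonzero(m&(D>0));e,d=ray(n,np.c_[u,v]);return e+d*D[v,u][:,None],np.c_[u,v]
def tri(uv1,uv2):  # scene, top
    A=np.zeros((3,3));b=np.zeros(3);rs=[]
    for n,uv in(("scene",uv1),("top",uv2)):
        e,d=ray(n,uv);d=d[0]/np.linalg.norm(d[0]);P=np.eye(3)-np.outer(d,d);A+=P;b+=P@e;rs.append((P,e))
    x=np.linalg.solve(A,b);return x,[np.linalg.norm(P@(x-e)) for P,e in rs]
HS={"blue":((105,130,60),(125,255,255)),"red":((174,120,60),(6,255,255)),"yellow":((20,120,80),(32,255,255)),"green":((45,90,40),(80,255,255))}
def mask(p,c,box):
    h=cv2.cvtColor(p,cv2.COLOR_RGB2HSV);lo,hi=HS[c]
    m=cv2.inRange(h,lo,hi) if lo[0]<hi[0] else cv2.inRange(h,lo,(180,255,255))|cv2.inRange(h,(0,)+lo[1:],hi)
    M=np.zeros_like(m);x0,y0,x1,y1=box;M[y0:y1,x0:x1]=m[y0:y1,x0:x1];return M>0
E
python3 - <<'E'
from h import *
I={n:np.load(f"pics/{n}0.npz") for n in("scene","top")}
B={"blue":((315,275,350,312),(395,255,432,285)),"red":((308,212,335,252),(322,228,346,252)),"yellow":((298,202,325,240),(300,228,322,250)),"green":((288,193,312,232),(274,226,300,250))}
for c,bb in B.items():
  for n,b in zip(("scene","top"),bb):
    m=mask(I[n]["p"],c,b);P,uv=cloud(n,I[n]["d"],m)
    zt=np.percentile(P[:,2],90) ; t=P[:,2]>zt-.006
    print(c,n,m.sum(),"ztop",zt.round(4),"top ctr",(P[t].max(0)+P[t].min(0))/2,P[t].mean(0),"mean uv",uv[t].mean(0))
# hole and rack top, scanner clouds
P,uv=cloud("top",I["top"]["d"],np.ones((480,640),bool))
s=(uv[:,0]>225)&(uv[:,0]<352)&(uv[:,1]>215)&(uv[:,1]<268)&(P[:,2]>.05)&(P[:,2]<.066)
r=cv2.minAreaRect(P[s][:,:2].astype(np.float32)*1000);print("racktop",np.median(P[s][:,2]),r)
s=(uv[:,0]>225)&(uv[:,0]<352)&(uv[:,1]>215)&(uv[:,1]<268)&(abs(P[:,2]-.02)<.012)&(P[:,1]<.3)
a=cv2.resize(I["scene"]["p"][225:345,410:500],None,fx=5,fy=5,interpolation=cv2.INTER_CUBIC)
b=cv2.resize(I["top"]["p"][140:215,385:460],None,fx=4.5,fy=4.5,interpolation=cv2.INTER_CUBIC)
C=np.zeros((600,800,3),np.uint8);C[:a.shape[0],:450]=a[:600,:450];C[:b.shape[0],455:455+b.shape[1]]=b
c=cv2.resize(I["top"]["p"][215:265,225:355],(345,133));C[380:513,455:]=c
cv2.imwrite("pics/c1.png",C[:,:,::-1])
E
```

```text
blue scene 347 ztop 0.1322 top ctr [ 0.4748 -0.0713  0.1301] [ 0.4744 -0.0726  0.1311] mean uv [332.8783 286.7566]
blue top 153 ztop 0.1344 top ctr [ 0.477  -0.0671  0.1327] [ 0.477  -0.0673  0.1324] mean uv [416.2074 269.4815]
red scene 348 ztop 0.1516 top ctr [0.5347 0.0953 0.1493] [0.5338 0.0932 0.1504] mean uv [320.7288 221.2119]
red top 170 ztop 0.1545 top ctr [0.536  0.0987 0.1524] [0.5357 0.0992 0.1525] mean uv [333.7843 239.7059]
yellow scene 161 ztop 0.1522 top ctr [0.5377 0.1429 0.1501] [0.5373 0.1419 0.1508] mean uv [310.8738 209.8544]
yellow top 229 ztop 0.1538 top ctr [0.5376 0.146  0.1524] [0.5381 0.1463 0.1523] mean uv [309.8447 238.5714]
green scene 176 ztop 0.152 top ctr [0.539  0.1901 0.1498] [0.5386 0.1889 0.1506] mean uv [301.1354 200.25  ]
green top 171 ztop 0.1547 top ctr [0.5404 0.1941 0.1527] [0.5407 0.194  0.1525] mean uv [285.5031 237.323 ]
racktop 0.06007260544536286 ((541.3463134765625, 194.17578125), (250.134765625, 64.46068572998047), 86.7021484375)
```

View pics/c1.png

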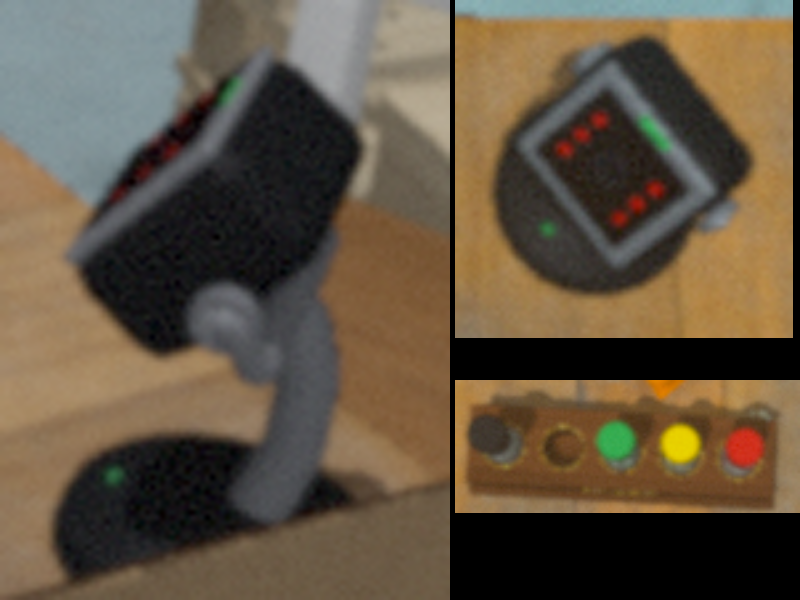

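The crop shows the window framed by a grey bezel. In the top image its corners are about (420,153), (443,182), (421,200) and (399,172), with the lens near (420,177). Hole 3 lies between the black and green caps. Next I fit the pane's plane.

Run:
```python
from h import *
from scipy.spatial.transform import Rotation as R
I={n:np.load(f"pics/{n}0.npz") for n in("scene","top")}
def q(l):
    m=np.zeros((480,640),np.uint8);cv2.fillPoly(m,[np.array(l,np.int32)],1);return m>0
def fit(P):
    k=np.ones(len(P),bool)
    for _ in range(6):
        c=P[k].mean(0);n=np.linalg.svd(P[k]-c)[2][2];n*=np.sign(n[2]);r=(P-c)@n;k=abs(r)<max(.003,2*r[k].std()) if _<3 else abs(r)<.003
    return c,n,r[k].std(),k.sum()
def rep(t,P):
    c,n,s,k=fit(P);print(t,c,n,"tilt",np.degrees(np.arccos(n[2])),"std",s,k,len(P));return c,n
c0=np.array([[420,153],[443,182],[421,200],[399,172]])
ctr=c0.mean(0);inner=(ctr+(c0-ctr)*.72).round()
Pt,_=cloud("top",I["top"]["d"],q(inner));ct,nt=rep("top inner",Pt)
Po,_=cloud("top",I["top"]["d"],q((ctr+(c0-ctr)*1.0).round()));rep("top all",Po)
# bezel outline: gray, brighter, low saturation pixels near quad
p=I["top"]["p"];h=cv2.cvtColor(p,cv2.COLOR_RGB2HSV)
m=(h[...,1]<75)&(h[...,2]>65)&q((ctr+(c0-ctr)*1.12).round())
v,u=np.nonzero(m);e,d=ray("top",np.c_[u,v]);X=e+d*(((ct-e)@nt)/(d@nt))[:,None]
y=np.cross([0,0,1],nt);y/=np.linalg.norm(y);x=np.cross(y,nt)
ab=np.c_[(X-ct)@x,(X-ct)@y];print("bezel n",len(ab),"ab pct",np.percentile(ab,[1,99],axis=0),"minrect",cv2.minAreaRect((ab*1000).astype(np.float32)))
lo,hi=np.percentile(ab,[1,99],axis=0);mid=(lo+hi)/2;print("centre top",ct+mid[0]*x+mid[1]*y)
# scene: points of the whole head that lie near pane plane
Ps,uv=cloud("scene",I["scene"]["d"],q([[415,230],[490,230],[490,300],[415,300]]))
r=(Ps-ct)@nt;k=(abs(r)<.008)&(np.linalg.norm(Ps-ct,axis=1)<.07);rep("scene near pane",Ps[k])
print("scene pane r hist",np.percentile(r[k],[5,50,95]))
# red LEDs in both views: mean of reds
for n,b in(("scene",(425,235,465,275)),("top",(400,155,442,198))):
    h=cv2.cvtColor(I[n]["p"],cv2.COLOR_RGB2HSV);mm=mask(I[n]["p"],"red",b)&q(c0 if n=="top" else [[b[0],b[1]],[b[2],b[1]],[b[2],b[3]],[b[0],b[3]]])
    nn,l,s,cc=cv2.connectedComponentsWithStats(mm.astype(np.uint8));print(n,[(cc[i].round(1),s[i,4]) for i in range(1,nn)])
```

```text
top inner [ 0.6636 -0.0788  0.1481] [-0.4753  0.6478  0.5954] tilt 53.46235797713846 std 0.001222333603581868 542 560
top all [ 0.6642 -0.0781  0.1474] [-0.4797  0.635   0.6055] tilt 52.73593897679723 std 0.0012870180937278927 975 1076
bezel n 526 ab pct [[-0.0341 -0.0419]
 [ 0.036   0.0403]] minrect ((1.091033935546875, -0.18648910522460938), (71.02513122558594, 84.30950164794922), 1.1973299980163574)
centre top [ 0.6639 -0.0779  0.1473]
scene near pane [ 0.656  -0.0886  0.1491] [-0.4928  0.6111  0.6195] tilt 51.72389838065143 std 0.0011973214742333725 432 520
scene pane r hist [-0.0074 -0.0019 -0.0006]
scene [(array([450.3, 244.3]), np.int32(3)), (array([446., 248.]), np.int32(1)), (array([443.8, 254.8]), np.int32(5)), (array([438.5, 259. ]), np.int32(4)), (array([433. , 263.5]), np.int32(4))]
top [(array([413. , 169.3]), np.int32(51)), (array([425. , 184.8]), np.int32(53))]
```

```bash
cat >> h.py <<'E'
from scipy.spatial.transform import Rotation as Rot
W=np.array([.6639,-.0779,.1477]);N=np.array([-.478,.638,.603]);N/=np.linalg.norm(N)
U=np.array([.053,.9986,0]);U/=np.linalg.norm(U);XR=np.array([U[1],-U[0],0])
HOLE=np.array([.543,.242,0]);RED=np.array([.536,.0985,0]);BLUE=np.array([.477,-.068,0])
def mk(z,y):
    y=y-z*(y@z);y=y/np.linalg.norm(y);return np.c_[np.cross(y,z),y,z]
def down(s=1):return mk(np.array([0,0,-1.]),s*XR)
def scan(roll):
    lev=np.cross([0,0,1],N);return mk(-N,Rot.from_rotvec(N*roll).apply(lev/np.linalg.norm(lev)))
G=.105   # grasp point above tube base
E
python3 - <<'E'
from h import *
print("LED tri",tri((438.5,259),(425,184.8)), "resid to plane",(tri((438.5,259),(425,184.8))[0]-W)@N)
print("hole by ray",onplane("top",[265,240],.06))
for s in(1,-1):
    for nm,p in(("blue",BLUE+[0,0,G-.019]),("blueup",BLUE+[0,0,.25]),("hole",HOLE+[0,0,.02+G-.019]),("holeup",HOLE+[0,0,.25]),("red",RED+[0,0,.02+G-.019]),("redup",RED+[0,0,.28])):
        print(s,nm,kinematics.inverse_kinematics(p,down(s)))
for r in range(0,360,20):
    q=kinematics.inverse_kinematics(W+N*(.05+G-.019),scan(np.radians(r)))
    if q is not None: print(r,q)
E
```

```text
LED tri (array([ 0.648 , -0.0879,  0.144 ]), [np.float64(2.9010999282074902e-05), np.float64(2.901099928218601e-05)]) resid to plane -0.0010359682296094414
hole by ray [[0.5445 0.2431 0.06  ]]
1 blue [-0.4832  0.4392  0.6778  2.1406 -0.4286  0.6964  0.4306]
1 blueup [-0.6693  0.1567  0.833   2.0038 -0.1346  1.0359  0.1735]
1 hole [-0.8025  0.528   0.43    1.8507 -0.2901  0.8247 -0.2784]
1 holeup [-0.8267  0.3516  0.4493  1.7312 -0.1689  1.0971 -0.377 ]
1 red [-0.6483  0.4655  0.5107  1.9754 -0.3177  0.7789 -0.0072]
1 redup [-0.7209  0.2368  0.5697  1.8177 -0.1405  1.1273 -0.1564]
-1 blue [-0.8877  0.841   1.3451  2.1587 -1.004   1.0373 -2.169 ]
-1 blueup [-1.059   0.346   1.3926  2.0166 -0.3854  1.093  -2.6875]
-1 hole [-0.3061  0.5196 -0.221   1.8158  0.1491  0.8223  2.488 ]
-1 holeup [-0.3746  0.3472 -0.1284  1.7002  0.049   1.0972  2.5709]
-1 red [-0.1656  0.4378 -0.0961  1.9434  0.0589  0.7631  2.7933]
-1 redup [-0.3326  0.2243  0.1054  1.7939 -0.0259  1.1248  2.8699]
0 [-0.407   0.3784 -0.1451  2.0674  1.2229  1.0698  2.3964]
20 [-0.3162  0.3885 -0.2534  2.0615  1.2478  1.1065  
[... 296 characters left out ...]
5  0.8081 -1.662 ]
140 [-1.0352  0.4158  0.6163  2.1071  1.0254  0.8142 -1.3174]
160 [-1.0481  0.4193  0.6329  2.1078  1.0192  0.8078 -0.9636]
180 [-1.0467  0.4189  0.6311  2.1077  1.0199  0.8085 -0.6151]
200 [-1.0176  0.4114  0.5938  2.1061  1.0335  0.8229 -0.2764]
220 [-0.9319  0.3939  0.4861  2.1011  1.0688  0.8625  0.0465]
240 [-0.8237  0.3793  0.353   2.0945  1.1063  0.9085  0.3693]
260 [-0.7427  0.3728  0.255   2.0893  1.1311  0.9408  0.7021]
280 [-0.6862  0.3702  0.1871  2.0857  1.1474  0.9627  1.041 ]
300 [-0.6288  0.3691  0.1185  2.082   1.1633  0.9847  1.3805]
320 [-0.5661  0.3696  0.0438  2.0779  1.1803  1.0085  1.72  ]
340 [-0.4788  0.373  -0.0598  2.0721  1.2037  1.0418  2.0567]
```

Run:
```python
from h import *
D=down(1)
env.movel(np.array(env.read_ee_pos())+[0,0,.12])
env.reach(BLUE+[0,0,.30],D)
env.movel(BLUE+[0,0,.175],rate=.2)
env.movel(BLUE+[0,0,G-.019],rate=.08)
print(env.read_t(),env.read_ee_pos(),env.read_wrist_force())
env.grasp(25);print("w",env.read_gripper_width(),env.read_grasp_force(),env.read_wrist_force())
env.movel(BLUE+[0,0,.30],rate=.15)
env.reach(HOLE+[.0005,.0005,.30],D)
print(env.read_t(),env.read_ee_pos(),env.read_tcp_rot(),env.read_gripper_width(),env.read_wrist_force())
for n in("scene","top"):
    p,d=read_camera(n); cv2.imwrite(f"pics/{n}1.png",p[:,:,::-1]); np.savez(f"pics/{n}1.npz",p=p,d=d)
a=cv2.imread("pics/scene1.png")[60:360,130:530];b=cv2.imread("pics/top1.png")[120:320,180:447]
cv2.imwrite("pics/c2.png",np.hstack([a,cv2.resize(b,(400,300))]))
```

```text
5.7 [ 0.4774 -0.068   0.0864] [0.351  1.0131 0.2753]
w 0.02752984241017651 24.987822539987974 [-0.2546 -0.5368 -1.0326]
9.4667 [0.544  0.2402 0.3002] [[ 0.0559  0.9984  0.0003]
 [ 0.9984 -0.0559 -0.0008]
 [-0.0008  0.0003 -1.    ]] 0.027869927906886166 [ 0.1784 -1.84   -1.2938]
```

View pics/c2.png

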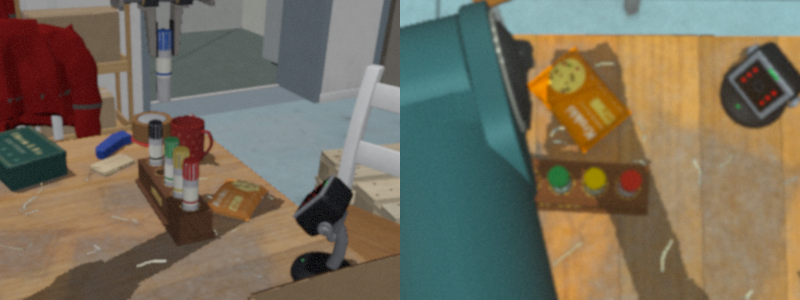

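The blue tube is held upright at about (293,90–165) in the full scene picture, above the row. I'll check its lateral position in the fingers, using the green tube to gauge the camera bias.

Run:
```python
from h import *
p=np.load("pics/scene1.npz")["p"];c=camera_info("scene")
def lat(m,z,ref):
    v,u=np.nonzero(m);rows=np.unique(v);cen=np.array([[(u[v==r].min()+u[v==r].max())/2,r] for r in rows if (v==r).sum()>6])
    L=cv2.fitLine(cen.astype(np.float32),cv2.DIST_HUBER,0,.01,.01).ravel();k=len(cen)
    print("cap line",L,k)
    e,d=ray("scene",[cen.mean(0)]);s=(ref-e)@-c["rotation"][:,2];X=e+d[0]*s
    return (X-ref)@c["rotation"][:,0]
tcp=np.array(env.read_ee_pos());print("tcp",tcp)
print("blue lateral err mm",1e3*lat(mask(p,"blue",(275,85,312,118)),0,tcp+[0,0,.019+.010]))
for n,ref in(("red",[.536,.0985,.135]),("yellow",[.538,.146,.135])):
    print(n,1e3*lat(mask(p,n,{"red":(308,212,335,252),"yellow":(298,202,325,240)}[n]),0,np.array(ref)))
```

```text
tcp [0.5441 0.2402 0.3005]
cap line [  0.0372   0.9993 294.4     99.5   ] 14
blue lateral err mm 4.361611951196219
cap line [  0.266   -0.964  321.9683 225.3375] 26
red 3.2832185817815875
cap line [  0.0549  -0.9985 310.6    211.5   ] 10
yellow 0.6242275375318457
```

```bash
cat >> h.py <<'E'
def go(t,rate=.1,n=3,R=None):
    t=np.array(t,float);c=t.copy()
    for i in range(n):
        env.movel(c,R,rate) if i==0 else env.movel(c,R,.03)
        env.pause(.15);e=t-np.array(env.read_ee_pos())
        if np.linalg.norm(e)<.0006:break
        c+=e
    return c
E
python3 - <<'E'
from h import *
c=go([.5438,.2440,.185],.15);off=c-[.5438,.2440,.185];print("corr",off,env.read_ee_pos(),env.read_t())
f0=np.array(env.read_wrist_force());print(f0)
for z in np.arange(.165,.105,-.005):
    env.movel([c[0],c[1],z+off[2]],rate=.05)
    f=np.array(env.read_wrist_force())-f0;print(round(z,3),np.array(env.read_ee_pos()),f)
    if abs(f[2])>8: break
E
```

```text
corr [-0.     -0.0001 -0.0001] [0.5438 0.2439 0.1849] 11.4333
[ 0.619  -0.1182 -0.7128]
0.165 [0.5437 0.2438 0.1646] [-0.6277 -0.9317  0.6099]
0.16 [0.5436 0.2439 0.1597] [-0.1578 -0.0736 -0.4637]
0.155 [0.5435 0.2439 0.1546] [-0.7361 -0.4859 -0.3058]
0.15 [0.5435 0.2439 0.1495] [-0.3025  0.1403  0.388 ]
0.145 [0.5435 0.2438 0.1445] [-0.3502  0.6119 -0.2509]
0.14 [0.5436 0.2439 0.1395] [0.047  0.1157 0.7449]
0.135 [0.5436 0.2439 0.1345] [-0.8055 -0.3328 -0.7418]
0.13 [0.5437 0.2439 0.1296] [-0.0785 -0.0296 -1.0241]
0.125 [0.5437 0.2439 0.1246] [-1.3473  0.307   0.9052]
0.12 [0.5437 0.244  0.1196] [-0.3106  0.0975  0.6046]
0.115 [0.5437 0.2439 0.1146] [-0.8214  0.222   0.1111]
0.11 [0.5437 0.244  0.1096] [ 0.2276  1.3504 -0.8135]
0.105 [0.5441 0.2441 0.1055] [-2.2345  0.0667  6.5289]
```

Run:
```python
from h import *
env.release();print(env.read_gripper_width())
p=np.array(env.read_ee_pos());env.movel([.5437,.2440,.28],rate=.15)
env.reach(RED+[0,0,.28],down(1))
print(env.read_t(),env.read_ee_pos())
for n in("scene","top"):
    p,d=read_camera(n); cv2.imwrite(f"pics/{n}2.png",p[:,:,::-1]); np.savez(f"pics/{n}2.npz",p=p,d=d)
a=cv2.imread("pics/scene2.png")[160:310,200:400];b=cv2.imread("pics/top2.png")[120:320,180:447]
cv2.imwrite("pics/c3.png",np.hstack([cv2.resize(a,(400,300),interpolation=cv2.INTER_CUBIC),cv2.resize(b,(400,300))]))
```

```text
0.09187356754791456
17.9667 [0.5359 0.0985 0.2797]
```

View pics/c3.png

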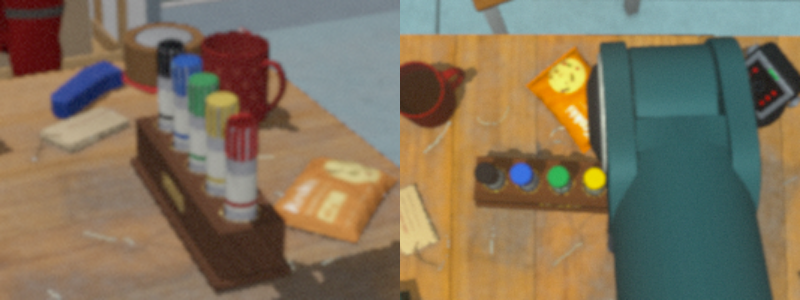

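The blue tube stands in the row at the same height as its neighbours; its cap is at crop (187,65). I go on to the red tube.

```bash
cat >> h.py <<'E'
ROLL=min(np.radians(np.arange(0,360,5)),key=lambda r:Rot.from_matrix(down(1).T@scan(r)).magnitude())
E
python3 - <<'E'
from h import *
D=down(1);print("roll",np.degrees(ROLL))
env.movel(RED+[0,0,.195],rate=.2);env.movel(RED+[0,0,.02+G-.019],rate=.07)
print(env.read_ee_pos());env.grasp(35);print("w",env.read_gripper_width(),env.read_grasp_force())
env.movel(RED+[0,0,.18],rate=.06);env.movel(RED+[0,0,.32],rate=.15)
print(env.read_t(),env.read_ee_pos(),env.read_wrist_force(),env.read_gripper_width())
env.movel(W+N*(.11+G-.019),scan(ROLL),rate=.05)
env.pause(.3)
print(env.read_t(),env.read_ee_pos()-(W+N*(.11+G-.019)),env.read_tcp_rot(),scan(ROLL),env.read_gripper_width())
for n in("scene","top"):
    p,d=read_camera(n); cv2.imwrite(f"pics/{n}3.png",p[:,:,::-1]); np.savez(f"pics/{n}3.npz",p=p,d=d)
a=cv2.imread("pics/scene3.png")[130:340,230:510];b=cv2.imread("pics/top3.png")[120:320,220:487]
cv2.imwrite("pics/c4.png",np.hstack([cv2.resize(a,(400,300),interpolation=cv2.INTER_CUBIC),cv2.resize(b,(400,300))]))
E
```

```text
roll 140.0
[0.5363 0.0985 0.1064]
w 0.027312303925538812 34.97050720732659
23.525 [0.5354 0.0985 0.3191] [-0.0055 -0.6699 -1.4973] 0.02740253824869946
25.6167 [ 0.0001 -0.0001  0.0001] [[ 0.2376  0.8455  0.4781]
 [ 0.7556  0.1484 -0.638 ]
 [-0.6104  0.5129 -0.6036]] [[ 0.2373  0.8456  0.4782]
 [ 0.7553  0.149  -0.6383]
 [-0.611   0.5127 -0.6033]] 0.027465116790704625
```

View pics/c4.png

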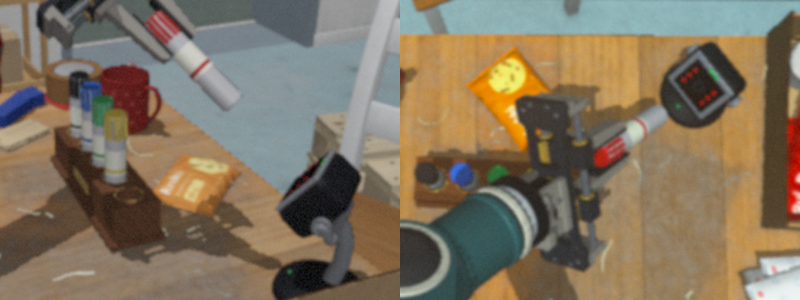

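The red tube is held axially and points at the scanner window, with its base at crop (232,98) left and (658,110) right. I now measure its actual axis and recheck the pane.

```bash
cat > m.py <<'E'
from h import *
from scipy.optimize import least_squares
def axis(tag,tcp,zt):  # expected axis: through tcp along -zt (tube z)
    a=-zt;b0=tcp-a*(G-.019);e1=np.cross(a,[0,0,1]);e1/=np.linalg.norm(e1);e2=np.cross(a,e1)
    out=[]
    for n in("scene","top"):
        P,_=cloud(n,np.load(f"pics/{n}{tag}.npz")["d"],np.ones((480,640),bool))
        L=np.c_[(P-b0)@e1,(P-b0)@e2,(P-b0)@a];r=np.hypot(L[:,0],L[:,1])
        k=(r<.024)&(L[:,2]>.004)&(L[:,2]<.075);Lk=L[k];all_=L[r<.018]
        f=lambda p:np.hypot(Lk[:,0]-p[0]-p[2]*(Lk[:,2]-.04),Lk[:,1]-p[1]-p[3]*(Lk[:,2]-.04))-.014
        s=least_squares(f,[0,0,0,0],loss="soft_l1",f_scale=.0015)
        print(n,k.sum(),"offset at mid mm (e1,e2)",s.x[:2]*1e3,"tilt deg",np.degrees(s.x[2:]),"min along mm",1e3*np.percentile(all_[all_[:,2]<.1][:,2],[.5,1,2]),"rms",1e3*f(s.x).std())
        out.append(s.x)
    print("e1,e2",e1,e2);return out
if __name__=="__main__":
    import sys
    axis(sys.argv[1],np.array(env.read_ee_pos()),np.array(env.read_tcp_rot())[:,2])
    for n in("scene","top"):
        P,_=cloud(n,np.load(f"pics/{n}{sys.argv[1]}.npz")["d"],np.ones((480,640),bool));r=(P-W)@N;l=np.linalg.norm(P-W-np.outer(r,N),axis=1)
        Q=P[(abs(r)<.007)&(l<.036)];c=Q.mean(0);nn=np.linalg.svd(Q-c)[2][2];nn*=np.sign(nn[2]);print("pane",n,len(Q),c,nn,(c-W)@N,np.degrees(np.arccos(nn@N)))
E
python3 m.py 3
```

```text
scene 818 offset at mid mm (e1,e2) [-0.2082  0.0856] tilt deg [ 0.1895 -0.6322] min along mm [-330.3316 -200.0014 -194.9209] rms 1.11755106934609
top 386 offset at mid mm (e1,e2) [ 0.5047 -0.3693] tilt deg [ 0.2352 -0.5979] min along mm [-1632.8099 -1630.9787 -1624.9248] rms 0.6946887903421907
e1,e2 [ 0.8002  0.5997 -0.    ] [-0.3619  0.4829 -0.7974]
pane scene 276 [ 0.6639 -0.0835  0.1508] [-0.4653  0.6195  0.6323] -0.0017464921291515856 2.115394602370346
pane top 850 [ 0.6647 -0.0788  0.1485] [-0.4763  0.6241  0.6194] -0.00046499051388580173 1.2361716650203942
```

```bash
python3 - <<'E'
from h import *
N2=np.array([-.478,.634,.608]);N2/=np.linalg.norm(N2)
R=mk(-N2,scan(ROLL)[:,1]);t=W-.0005*N+N2*(.050+.0864)
go(t,.04,3,R);env.pause(.8)
print(env.read_t(),env.read_ee_pos()-t,np.abs(env.read_joint_velocities()).max(),env.read_gripper_width(),env.read_wrist_force())
for n in("scene","top"):
    p,d=read_camera(n); cv2.imwrite(f"pics/{n}4.png",p[:,:,::-1]); np.savez(f"pics/{n}4.npz",p=p,d=d)
a=cv2.imread("pics/scene4.png")[130:340,230:510];b=cv2.imread("pics/top4.png")[120:320,220:487]
cv2.imwrite("pics/c5.png",np.hstack([cv2.resize(a,(400,300),interpolation=cv2.INTER_CUBIC),cv2.resize(b,(400,300))]))
E
python3 m.py 4
```

```text
28.3167 [-0. -0.  0.] 0.0015607828590586948 0.027241478689344022 [-0.4794  0.2813 -0.9673]
scene 831 offset at mid mm (e1,e2) [-0.2267  0.1695] tilt deg [ 0.0926 -0.1984] min along mm [-141.0648 -137.9844 -133.5353] rms 1.1358158516596302
top 326 offset at mid mm (e1,e2) [ 0.4478 -0.3611] tilt deg [ 0.3541 -0.4204] min along mm [-1557.9998 -1553.8693 -1549.8395] rms 0.6624321727119553
e1,e2 [ 0.7985  0.602  -0.    ] [-0.366   0.4855 -0.794 ]
pane scene 282 [ 0.6639 -0.0837  0.1509] [-0.4666  0.6181  0.6327] -0.0017652308869032217 2.1525862898305084
pane top 795 [ 0.665  -0.0799  0.15  ] [-0.4746  0.6262  0.6186] -0.0004359638827456569 1.1382671055671776
```

View pics/c5.png

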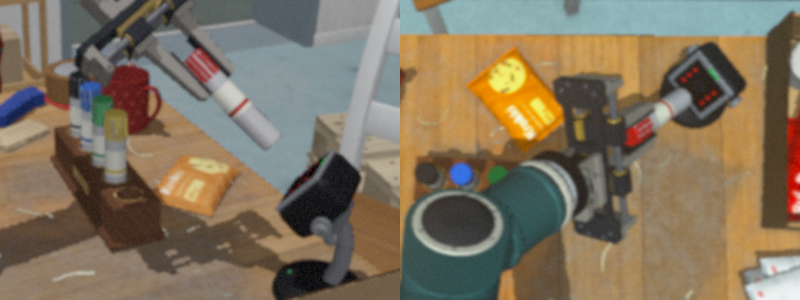

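The red tube's base faces the middle of the window, with the base at crop (268,140) on the left. Nothing touches the tube but the fingers, the scanner has not moved and the other tubes are in place.

```bash
python3 -c "
from station import env, kinematics, read_camera, camera_info
print(env.finish_job())"
```

```text
the job is handed in; nothing more can be done
None
```

The job is handed in: the blue tube is seated in the empty hole and released. The red tube is held still, its base squarely facing the middle of the scanner window from about 5 cm; the scanner and other things looked undisturbed in the last pictures.

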